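# Snap the lid onto the storage tub

## Task

Close the open storage tub on the cabinet: pick up its lid by the grip, set it into the tub's mouth the right way up and press it down until it snaps fully home, flat on the rim all round. Leave the tub standing upright on the cabinet and do not disturb the other things.

Things in the scene. Friction and masses are not known exactly. Their poses are not given: they have to be found in the camera images.
- tub: Open white plastic storage tub, loose, about 0.7 kg with its contents, 120 mm long (its x) by 84 mm wide (its y) by 60 mm high, walls 4 mm (mouth 112 by 76 mm). A smaller closed tub, its top 35 mm above the big one's underside, is nested inside. Origin at the centre of its underside, z up.
- tub_mouth (a point): Centre of the tub's mouth in the plane of its rim, 60 mm above the tub's origin; axes as the tub. A lid only set down stops on the two clips 7 to 10 mm too high; pushed down with about 10 to 15 N in all, its bead passes them, and they then pull it onto the rim and keep it there.
- clip_left (a point): Middle of a sprung grey clip strip, 60 mm long (along the tub's x), on the inside of the tub's +y long wall, 11 mm below the rim. Its rounded nose stands 4 mm into the mouth and yields outward under 5 to 10 N.
- clip_right (a point): The same clip on the tub's -y long wall.
- lid: White plastic lid of the tub, loose, about 0.09 kg, lying right way up. From below: a rounded grey bead 10 mm thick, outside 108.5 mm (its x) by 72.5 mm (its y), about 1.75 mm clear of the mouth's walls all round; a plug; from 20 to 24 mm up, a plate 126 by 90 mm that overhangs the rim; on it a grip ridge. Origin at the centre of the bead's underside, z up. It fits equally well turned half round.
- lid_seat (a point): Centre of the underside of the lid's plate, 20 mm above the lid's origin: it meets the tub's mouth centre when the lid is home (lid's origin then 40 mm above the tub's origin).
- lid_grip (a point): Middle of the lid's upright grip ridge, 37 mm above the lid's origin. The ridge is 70 mm long (along the lid's x), 16 mm thick (along y) and 26 mm high, from the plate's top (24 mm above the origin) to 50 mm.
- caddy: Bystander: black remote holder caddy 100 by 150 by 85 mm with two remotes standing in it up to 155 mm high. Origin at the centre of its underside.
- bowl: Bystander: white ceramic incense bowl, 96 mm across, 40 mm high. Origin at the centre of its underside.
- torch: Bystander: aluminium torch shaped like a lighter, lying flat, 93 by 32 by 14 mm, long along x. Origin on its underside.
- tumbler: Bystander: clear glass tumbler, 72 mm across the rim, 90 mm high. Origin at the centre of its underside.
Not all that is in view belongs to the job. Leave any pink or yellow look-alike of the lid alone.

How it is judged:
By the outcome, as a careful person would: the job done as asked, in the order asked, and still so for the second after the job is handed in, with the robot touching nothing.
It also fails if it takes over 42 s, if anything falls off the work surface, if the arm or the gripper's body presses on something with over 40 N, if the wrist force passes 120 N, or if a joint passes its speed limit or range.

## Robot

A 6-joint arm with a two-finger parallel gripper is mounted at the origin on the work surface. World frame = base frame: x ahead of the robot, y to its left, z up, the work surface at z = 0. Lengths are in m, angles in degrees, forces in N, time in s.
With the tool pointing down it reaches from about 0.4 to 0.925 m from the base axis. Payload 3.4 kg.
Tool frame: the origin (TCP) lies at the very end of the fingers, on their centre line; the grasp point (between the pads) lies 19 mm behind it; z points along the fingers, y is the line along which they close (so a half turn about z gives the same grasp; the last joint's range is limited). The gripper opens to 85 mm and grips with 20 to 120 N. Pads are 22 mm wide; open, the fingers measure 114 mm over their backs; the gripper's body (76 mm by 85 mm) begins 54 mm behind the grasp point. The pads swing forward as they close: fully open they stand 13 mm farther back than shut.
Start: joints at [59.731, 17.578, 86.31, -0, 76.112, -4.211], TCP at [0.253, 0.517, 0.231] pointing down, gripper open.
Joint ranges: [-179.03, 179.03], [-60, 130.46], [8.19, 133.38], [-81.62, 261.62], [5.75, 156.47], [-153.77, 153.77]. Speed limits (degrees/s): [147.25, 147.25, 180, 180, 180, 180].

## Interface

Orientations are given as a 3x3 rotation matrix whose columns are the frame's x, y, z axes.
In Python, from cell import robot gives the robot as it stands.
- The arm moves only by the tool play_rows, never from a script. Its argument "increments" is a list that holds one entry, the list of rows, each a list of 7 numbers: the opening, from -1 (shut) to 1 (fully open), then the shift along the tool's x, y, z each as a share of 0.1 m, from -1 to 1, then the turn, a rotation vector about the tool's x, y, z each as a share of 90 degrees, from -1 to 1. A call has 1 to 10 rows; each row shifts and turns the commanded pose from where the row before left it, along the tool's axes as they then stand; what a row does not reach is not made up. A row lasts 1/10 s, in which the tool goes at most 50 mm and 8.59 degrees, less where a joint would pass 70% of its speed; a pose out of reach is approached as far as the arm can. A call with a number of a shift or a turn outside -1 to 1 is refused whole. A call with a gripper value outside its range is refused whole. The fingers move at their own pace and stop on an object; "grip_force" is the grip in N (left out, the last holds). Time passes only in rows, so rows that do not move let the fingers close. It gives the time, the measured TCP pose, the force, the opening and the grip force at its end, in the units of the state.
- robot.state(): the state, without advancing time (a new reading comes with each control period).
- robot.get_image(name): name is "scene" or "top" or "wrist"; returns the picture (400x640x3 uint8, red, green, blue); there is no depth.
- robot.get_calibration(name): a dict with "vfov" (degrees; the focal length in pixels is half the picture's height over the tangent of half this angle, whatever the lens; pixels are square), "cx", "cy" (the principal point, pixels), "T" (4x4, takes a point from camera to world coordinates); the wrist camera has in their place "mount" (4x4, takes a point from camera to tool coordinates, whose origin is the TCP and whose axes are the flange's). Camera axes: x right, y down, z forward; pixel columns grow to the right and rows downward; lengths in m; the calibration is good to about 2 mm. A picture is of the moment at which its call begins: read the wrist's pose just before it. get_calibration takes no time and is no camera call.
- robot.finish_job(): hands the job in; it is judged then, once.
The state is a dict: "t": time; "joint_pos": joint angles; "joint_velocities": joint speeds; "tau": joint torques, N m; "tool_pos": TCP position; "orientation": TCP orientation; "force": force on the tool from outside, world axes, zero at the start; "torque": the same for the moment, N m; "grip_width": finger opening in m; "gripper_force": force on a finger pad.
Only numpy, scipy, OpenCV 4.12 (cv2) and the standard library are available. Lean on these libraries where they do the work, as an engineer would, in place of code of your own. Each camera call takes 0.05 s, during which the arm holds its last target. There are 200 camera calls.

## Working session

There is one attempt and no reset: what is moved stays moved. The work goes in short steps, Python scripts to look and compute and a tool call to move; the robot and the scene stay as the last step left them, time stands still between calls to the robot, and variables do not carry over. Pictures are saved under pics/ and viewed, at most 10 in all, crops included, and the job is handed in when it is done.

Besides the shell and the picture viewer there is one more tool, called after "Request:" as a command line: name --argument value ..., lists and objects as JSON in quotes. play_rows: Moves the arm, as the interface text tells. Its arguments: {"type":"object","properties":{"increments":{"type":"array","items":{"type":"array","items":{"type":"array","items":{"type":"number","minimum":-1,"maximum":1}}}},"grip_force":{"type":"number"}},"required":["increments"]}

```bash
mkdir -p pics; python3 - <<'E'
from cell import robot
import cv2,numpy as np
for n in("scene","top"):
    im=robot.get_image(n); cv2.imwrite(f"pics/{n}0.png",im[:,:,::-1]); c=robot.get_calibration(n); print(n,c)
print(robot.get_calibration("wrist"));s=robot.state();print(s['t'],s['tool_pos'],s['orientation'],s['grip_width'])
E
```

```text
scene {'vfov': 48.21000966928423, 'cx': 316.91677974329195, 'cy': 196.80940145881374, 'T': array([[-1.50259530e-01,  8.06826271e-01, -5.71361043e-01,
         1.22882154e+00],
       [ 9.88646100e-01,  1.23199049e-01, -8.60283871e-02,
         1.04242492e-01],
       [ 9.81174555e-04, -5.77800452e-01, -8.16177477e-01,
         1.12369811e+00],
       [ 0.00000000e+00,  0.00000000e+00,  0.00000000e+00,
         1.00000000e+00]])}
top {'vfov': 53.02319721937221, 'cx': 321.86825864511354, 'cy': 202.94252938811587, 'T': array([[-0.02493263, -0.99354341,  0.11067911,  0.380829  ],
       [-0.9995892 ,  0.02634232,  0.0112925 , -0.02736124],
       [-0.01413513, -0.11035209, -0.99379204,  1.18811257],
       [ 0.        ,  0.        ,  0.        ,  1.        ]])}
{'vfov': 61.870009448297175, 'cx': 316.07158111641536, 'cy': 193.2222954727191, 'mount': array([[ 1.22162619e-04, -9.65004357e-01, -2.62233819e-01,
         6.63043389e-02],
       [ 9.99999918e-01,  2.18828310e-04, -3.39420994e-04,
         6.48228490e-04],
       [ 3.84926922e-04, -2.62233756e-01,  9.65004305e-01,
        -1.42802662e-01],
       [ 0.00000000e+00,  0.00000000e+00,  0.00000000e+00,
         1.00000000e+00]])}
0.1 [0.25228951 0.51600813 0.23048656] [[-8.98357476e-01  4.39264101e-01 -9.46097127e-04]
 [ 4.39265093e-01  8.98356094e-01 -1.58332130e-03]
 [ 1.54435911e-04 -1.83797597e-03 -9.99998299e-01]] 0.08533098367587685
```

View pics/top0.png

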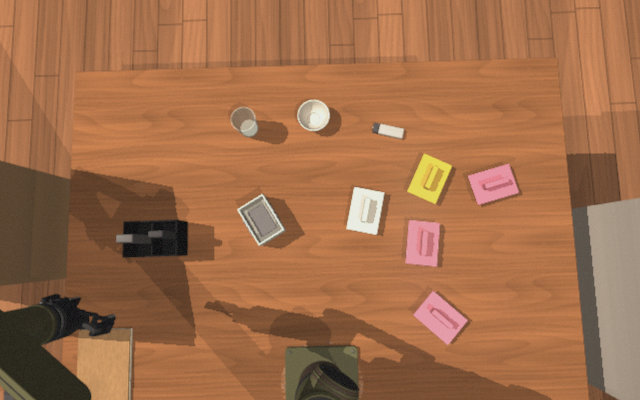

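View pics/scene0.png

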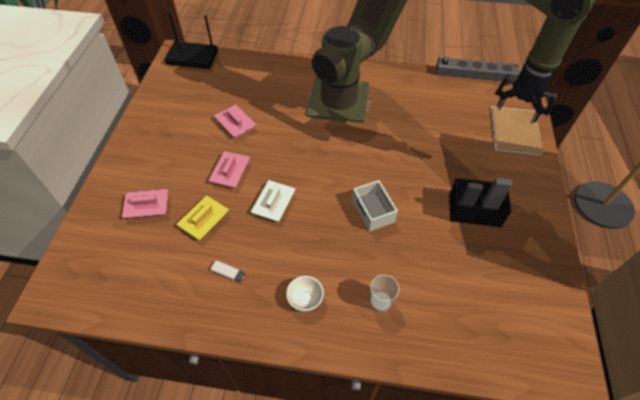

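Top view: candidates for the lid are white (366,211), yellow (430,179) and pink (494,184), (423,243), (441,317). The white one fits because the lid is described as white. The tub is at (261,220). I'll measure both and enlarge them.

```bash
cat > h.py <<'E'
import cv2,numpy as np
def ray(c,uv,h=400,T=None):
    T=c['T'] if T is None else T
    f=h/2/np.tan(np.radians(c['vfov']/2)); uv=np.atleast_2d(uv).astype(float)
    d=np.c_[(uv[:,0]-c['cx'])/f,(uv[:,1]-c['cy'])/f,np.ones(len(uv))]@T[:3,:3].T
    return T[:3,3],d
def onplane(c,uv,z,T=None):
    o,d=ray(c,uv,T=T); return (o+d*((z-o[2])/d[:,2])[:,None])[:,:2]
def rect(p):
    (cx,cy),(w,h),a=cv2.minAreaRect((p*1000).astype(np.float32))
    if w<h: w,h,a=h,w,a+90
    return np.round([cx,cy,w,h,(a+90)%180-90],1)
E
python3 - <<'E'
from cell import robot
from h import *
for n,L,Tb in(("top",(366,211),(261,220)),("scene",(273,201),(375,206))):
    im=cv2.imread(f"pics/{n}0.png"); c=robot.get_calibration(n)
    hsv=cv2.cvtColor(im,cv2.COLOR_BGR2HSV); m=((hsv[...,1]<70)&(hsv[...,2]>95)).astype(np.uint8)
    for nm,q,z in(("lid",L,.024),("tub",Tb,.06)):
        M=np.zeros_like(m); x,y=q; r=42; M[y-r:y+r,x-r:x+r]=m[y-r:y+r,x-r:x+r]
        cs,_=cv2.findContours(M,0,2); k=max(cs,key=cv2.contourArea)
        print(n,nm,cv2.boundingRect(k),rect(onplane(c,k[:,0],z)))
        if n=="top" or nm=="lid":
          pass
    x0,x1=(215,415) if n=="top" else (230,430)
    y0=150
    cv2.imwrite(f"pics/{n}crop.png",cv2.resize(im[y0:y0+110,x0:x1],None,fx=4,fy=4,interpolation=2))
E
```

```text
top lid (346, 187, 39, 48) [ 485.8 -139.2  127.    91.4  -12.6]
top tub (237, 194, 48, 52) [464.2 159.1 125.1  90.2  30.4]
scene lid (251, 180, 44, 42) [ 490.3 -140.7  131.7   94.4  -12.6]
scene tub (353, 180, 45, 51) [484.2 160.5 152.9 103.3  28.4]
```

View pics/topcrop.png

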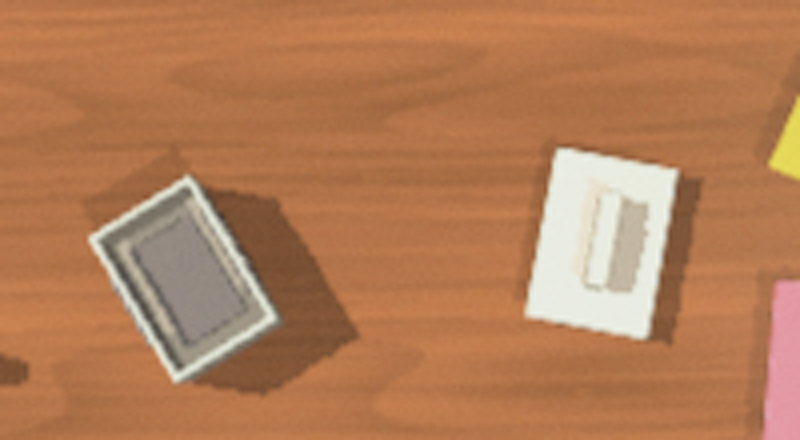

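The crop confirms the choice: the white plate with a grip ridge, at crop (602,245), is the lid. The open tub is at crop (185,280). Lid about (486,-139) mm at -12.6°, tub about (464,159) mm at 30.4°, and the sizes match the spec. Next I move over the lid.

Request:
play_rows --increments '[[[1, -0.34, -0.13, 0, 0, 0, 0], [1, -0.34, -0.13, 0, 0, 0, 0], [1, -0.34, -0.13, 0, 0, 0, 0], [1, -0.34, -0.13, 0, 0, 0, 0], [1, -0.34, -0.13, 0, 0, 0, 0], [1, -0.34, -0.13, 0, 0, 0, 0], [1, -0.34, -0.13, 0, 0, 0, 0], [1, -0.34, -0.13, 0, 0, 0, 0], [1, -0.2, -0.345, 0, 0, 0, 0], [1, -0.2, -0.345, 0, 0, 0, 0]]]'

```text
t: 1.1
tool_pos: [0.4574, 0.2226, 0.2307]
orientation: [[-0.898, 0.439, -0.001], [0.439, 0.898, -0.001], [0.001, -0.001, -1.0]]
force: [0.6, 0.4, 0.1]
grip_width: 0.0851
gripper_force: 0.0
```

Request:
play_rows --increments '[[[1, -0.2, -0.345, 0, 0, 0, 0], [1, -0.2, -0.345, 0, 0, 0, 0], [1, -0.2, -0.345, 0, 0, 0, 0], [1, -0.2, -0.345, 0, 0, 0, 0], [1, -0.2, -0.345, 0, 0, 0, 0], [1, -0.2, -0.345, 0, 0, 0, 0], [1, -0.2, -0.345, 0, 0, 0, 0], [1, -0.2, -0.345, 0, 0, 0, 0], [1, -0.2, -0.345, 0, 0, 0, 0], [1, 0, 0, 0, 0, 0, 0]]]'

```text
t: 2.1
tool_pos: [0.4827, -0.1385, 0.231]
orientation: [[-0.896, 0.444, 0.0], [0.444, 0.896, -0.002], [-0.001, -0.002, -1.0]]
force: [-0.2, 0.5, 0.1]
grip_width: 0.0851
gripper_force: 0.0
```

Request:
play_rows --increments '[[[1, 0, 0, 0, 0, 0, -0.075], [1, 0, 0, 0, 0, 0, -0.075], [1, 0, 0, 0, 0, 0, 0], [1, 0, 0, 0, 0, 0, 0]]]'

```text
t: 2.5
tool_pos: [0.4819, -0.1334, 0.2311]
orientation: [[-0.976, 0.22, -0.001], [0.22, 0.976, 0.0], [0.001, 0.0, -1.0]]
force: [0.2, -0.1, 0.4]
grip_width: 0.0852
gripper_force: 0.0
```

```bash
cat >> h.py <<'E'
def wristT(c,s):
    W=np.eye(4); W[:3,:3]=s['orientation']; W[:3,3]=s['tool_pos']; return W@c['mount']
def look(robot,name,zs,lo=(70,120),out=True):
    c=robot.get_calibration("wrist"); s=robot.state(); im=robot.get_image("wrist")[:,:,::-1].copy()
    cv2.imwrite(f"pics/{name}.png",im); hsv=cv2.cvtColor(im,cv2.COLOR_BGR2HSV)
    m=((hsv[...,1]<lo[0])&(hsv[...,2]>lo[1])).astype(np.uint8)
    for k in sorted(cv2.findContours(m,0,2)[0],key=cv2.contourArea)[::-1][:3]:
        print(cv2.boundingRect(k),[rect(onplane(c,k[:,0],z,wristT(c,s))) for z in zs])
    R=s['orientation']; print(s['t'],np.round(s['tool_pos'],4),'xang',np.degrees(np.arctan2(R[1,0],R[0,0])),R[:,2].round(4),s['force'].round(2) if hasattr(s['force'],'round') else s['force'])
E
python3 -c "
from cell import robot
from h import *
look(robot,'w1',[.024])"
```

```text
(268, 113, 88, 116) [array([ 487.5, -138.3,  125.2,   90.4,  -12.6])]
(556, 0, 84, 167) [array([473.2, 192. , 135.2,  90.8,  30.3])]
(602, 293, 38, 36) [array([733.6, 185.2,  49.2,  43.3,   1.5])]
2.5 [ 0.4819 -0.1334  0.2311] xang 167.30719191788066 [-6.e-04  4.e-04 -1.e+00] [ 0.18 -0.15  0.44]
```

View pics/w1.png

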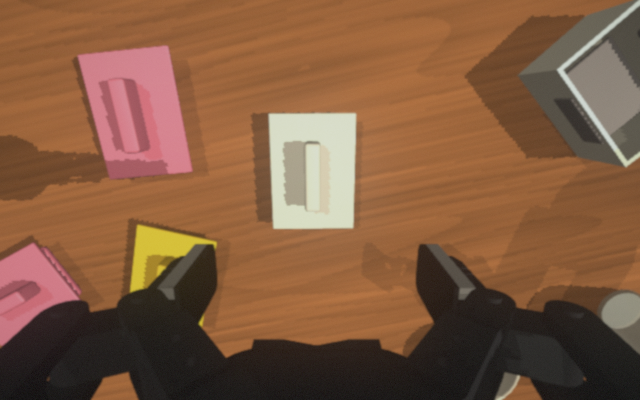

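White lid at image (312,170), measured (487.5,-138.3) mm at -12.6°, which agrees with the top view. The yellow and pink lids stand clear of the fingers. I'll narrow the gripper and descend.

Request:
play_rows --increments '[[[-0.1, -0.035, -0.018, 0.3, 0, 0, 0], [-0.1, -0.03, -0.018, 0.3, 0, 0, 0], [-0.1, 0, 0, 0.3, 0, 0, 0], [-0.1, 0, 0, 0.3, 0, 0, 0], [-0.1, 0, 0, 0.2, 0, 0, 0], [-0.1, 0, 0, 0, 0, 0, 0], [-0.1, 0, 0, 0, 0, 0, 0], [-0.1, 0, 0, 0, 0, 0, 0]]]'

```text
t: 3.35
tool_pos: [0.4889, -0.1391, 0.0925]
orientation: [[-0.976, 0.218, 0.002], [0.218, 0.976, -0.001], [-0.002, -0.0, -1.0]]
force: [0.5, -0.5, 0.2]
grip_width: 0.0385
gripper_force: 0.0
```

```bash
python3 -c "
from cell import robot
from h import *
look(robot,'w2',[.024]);print(robot.state()['grip_width'])"
```

```text
(243, 105, 146, 183) [array([ 487.1, -138. ,  125.2,   89.8,  -12.4])]
(378, 270, 5, 9) [array([ 547.9, -105.8,    6.2,    2.8,  -12.5])]
3.35 [ 0.4889 -0.1391  0.0925] xang 167.4269305095118 [ 2.3e-03 -9.0e-04 -1.0e+00] [ 0.46 -0.54  0.21]
0.038172782019421196
```

View pics/w2.png

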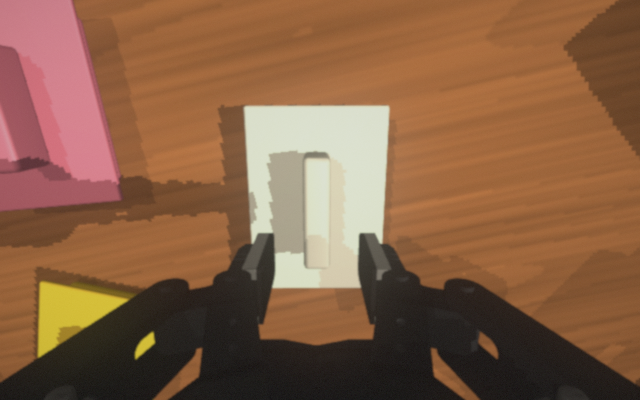

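The ridge at (317,210) is centred between the fingers, which sit at (260,265) and (372,265). I'll descend, then feel for the plate.

Request:
play_rows --increments '[[[-0.1, 0.015, 0.007, 0.25, 0, 0, 0], [-0.1, 0, 0, 0.2, 0, 0, 0], [-0.1, 0, 0, 0.1, 0, 0, 0], [-0.1, 0, 0, 0.06, 0, 0, 0], [-0.1, 0, 0, 0, 0, 0, 0], [-0.1, 0, 0, 0, 0, 0, 0]]]'

```text
t: 4.0
tool_pos: [0.4871, -0.1381, 0.031]
orientation: [[-0.976, 0.218, 0.001], [0.218, 0.976, -0.0], [-0.001, -0.0, -1.0]]
force: [0.1, -0.3, 0.1]
grip_width: 0.0382
gripper_force: 0.0
```

Request:
play_rows --increments '[[[-1, 0, 0, 0, 0, 0, 0], [-1, 0, 0, 0, 0, 0, 0], [-1, 0, 0, 0, 0, 0, 0], [-1, 0, 0, 0, 0, 0, 0], [-1, 0, 0, 0, 0, 0, 0]]]' --grip_force 60

```text
t: 4.5
tool_pos: [0.4872, -0.1381, 0.0312]
orientation: [[-0.976, 0.217, 0.002], [0.217, 0.976, -0.001], [-0.002, -0.0, -1.0]]
force: [-0.4, -0.7, 5.9]
grip_width: 0.0148
gripper_force: 59.1
```

Request:
play_rows --increments '[[[-1, 0, 0, -0.1, 0, 0, 0], [-1, 0, 0, -0.3, 0, 0, 0], [-1, 0, 0, -0.4, 0, 0, 0], [-1, 0, 0, -0.4, 0, 0, 0], [-1, 0, 0, -0.4, 0, 0, 0], [-1, 0.08, 0.3, 0, 0, 0, 0], [-1, 0.08, 0.35, 0, 0, 0, 0], [-1, 0.08, 0.35, 0, 0, 0, 0], [-1, 0.08, 0.35, 0, 0, 0, 0], [-1, 0, 0, 0, 0, 0, 0]]]'

```text
t: 5.5
tool_pos: [0.4835, 0.0046, 0.1907]
orientation: [[-0.977, 0.214, -0.001], [0.214, 0.977, 0.002], [0.001, 0.002, -1.0]]
force: [0.0, -1.1, -0.9]
grip_width: 0.0147
gripper_force: 58.8
```

Request:
play_rows --increments '[[[-1, 0, 0, 0, 0, 0, 0], [-1, 0, 0, 0, 0, 0, 0]]]'

```text
t: 5.7
tool_pos: [0.4845, 0.0003, 0.1905]
orientation: [[-0.976, 0.218, 0.0], [0.218, 0.976, -0.001], [-0.0, -0.001, -1.0]]
force: [0.1, -1.0, -0.8]
grip_width: 0.0147
gripper_force: 58.8
```

```bash
python3 -c "
from cell import robot
from h import *
look(robot,'w3',[.06,.19]);print(robot.state()['grip_width'])"
```

```text
(215, 111, 204, 234) [array([533.2,  -9.7, 219.1, 163.2, -12.7]), array([479.4,   2.2, 114.9,  85.6, -12.7])]
(420, 21, 174, 186) [array([466.4, 162. , 122. ,  85.7,  30.5]), array([444.3,  92.3,  64. ,  45. ,  30.5])]
(540, 334, 16, 9) [array([680.5, 185.6,  18.4,   3.2,  49.5]), array([556.6, 104.6,   9.6,   1.7,  49.5])]
5.7 [4.845e-01 3.000e-04 1.905e-01] xang 167.4375966143676 [ 0.e+00 -6.e-04 -1.e+00] [ 0.05 -0.97 -0.82]
0.014564751993360409
```

View pics/w3.png

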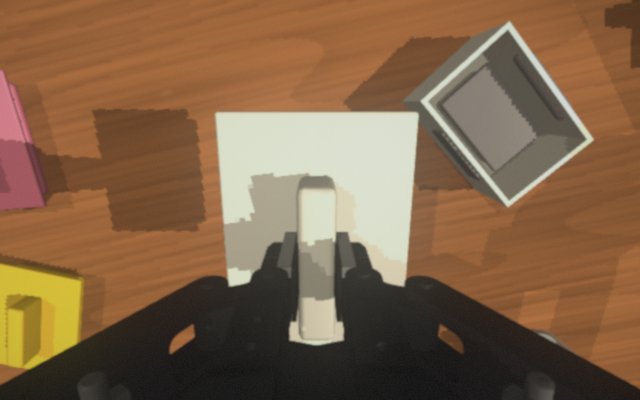

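Tub at image (507,113), rim measured (466,162) mm at 30.5°, 122×86 mm, which is consistent with the spec. The lid is held level. I'll align the yaw beside the tub and measure again for the tight fit.

Request:
play_rows --increments '[[[-1, -0.14, 0.33, 0, 0, 0, 0], [-1, -0.145, 0.33, 0, 0, 0, 0], [-1, 0, 0, 0, 0, 0, -0.06], [-1, 0, 0, 0, 0, 0, -0.06], [-1, 0, 0, 0, 0, 0, -0.06], [-1, 0, 0, 0, 0, 0, -0.06], [-1, 0, 0, 0, 0, 0, -0.06], [-1, 0, 0, 0, 0, 0, -0.06], [-1, 0, 0, 0, 0, 0, -0.06], [-1, 0, 0, 0, 0, 0, -0.06]]]'

```text
t: 6.75
tool_pos: [0.5269, 0.0576, 0.1902]
orientation: [[-0.86, -0.511, -0.0], [-0.511, 0.86, -0.0], [0.0, -0.0, -1.0]]
force: [-0.5, -0.5, -0.6]
grip_width: 0.0145
gripper_force: 59.0
```

Request:
play_rows --increments '[[[-1, 0, 0, 0, 0, 0, 0], [-1, 0, 0, 0, 0, 0, 0], [-1, 0, 0, 0, 0, 0, 0]]]'

```text
t: 7.05
tool_pos: [0.5268, 0.0585, 0.1903]
orientation: [[-0.862, -0.508, -0.0], [-0.508, 0.862, -0.0], [0.0, -0.0, -1.0]]
force: [0.1, 0.0, -1.5]
grip_width: 0.015
gripper_force: 59.0
```

```bash
cat > m.py <<'E'
from cell import robot
from h import *
import sys
c=robot.get_calibration("wrist"); s=robot.state(); im=robot.get_image("wrist")[:,:,::-1].copy()
cv2.imwrite(f"pics/{sys.argv[1]}.png",im); hsv=cv2.cvtColor(im,cv2.COLOR_BGR2HSV)
m=((hsv[...,1]<70)&(hsv[...,2]>120)).astype(np.uint8)
T=c['mount']; R=s['orientation']
zt=s['tool_pos'][2]
def tool(uv,z):   # rays to height z (tool points down), in tool frame xy mm
    o,d=ray(c,uv,T=T); return ((o+d*((zt-z-o[2])/d[:,2])[:,None])[:,:2]*1000)
for k in sorted(cv2.findContours(m,0,2)[0],key=cv2.contourArea)[::-1][:2]:
    print(cv2.boundingRect(k)); p=k[:,0]
    print(' as lid',rect(tool(p,zt-.007)),'top-edge x, y-range there', end=' ')
    q=tool(p,zt-.007); e=q[:,0].max(); b=q[(q[:,0]>e-25)&(q[:,0]<e-5)]; print(e.round(1),b[:,1].min().round(1),b[:,1].max().round(1))
    print(' as rim',rect(tool(p,.06)))
g=cv2.findContours((1-m).astype(np.uint8),cv2.RETR_CCOMP,2)[0]
for k in sorted(g,key=cv2.contourArea)[::-1][:4]:
    print('hole',cv2.boundingRect(k),rect(tool(k[:,0],.06)))
print(s['t'],s['tool_pos'].round(4) if hasattr(s['tool_pos'],'round') else s['tool_pos'],np.degrees(np.arctan2(R[1][0],R[0][0])))
E
python3 m.py w4
```

```text
(215, 110, 305, 235)
 as lid [2.457000e+03 2.266440e+04 1.336978e+05 1.202996e+05 8.990000e+01] top-edge x, y-range there 62.7 -43.9 89.4
 as rim [-4.958910e+04  4.092870e+04  2.437206e+05  2.192967e+05  8.990000e+01]
(170, 328, 24, 25)
 as lid [-5.54936e+04 -7.22302e+04  1.74844e+04  6.73680e+03  5.25000e+01] top-edge x, y-range there -47.9 -77.6 -64.4
 as rim [-1.552286e+05 -1.320568e+05  3.187280e+04  1.228060e+04  5.250000e+01]
hole (0, 0, 640, 400) [-4.345050e+04  3.496400e+03  6.505669e+05  3.639515e+05  9.000000e+01]
hole (214, 109, 307, 237) [-4.977670e+04  4.089760e+04  2.455427e+05  2.211508e+05  8.980000e+01]
hole (413, 118, 100, 127) [  -437.9 119875.8 108781.6  74334.2      0. ]
hole (169, 327, 26, 27) [-1.554437e+05 -1.319258e+05  3.364730e+04  1.383730e+04  5.130000e+01]
7.05 [0.5268 0.0585 0.1903] -149.5000738532015
```

View pics/w4.png

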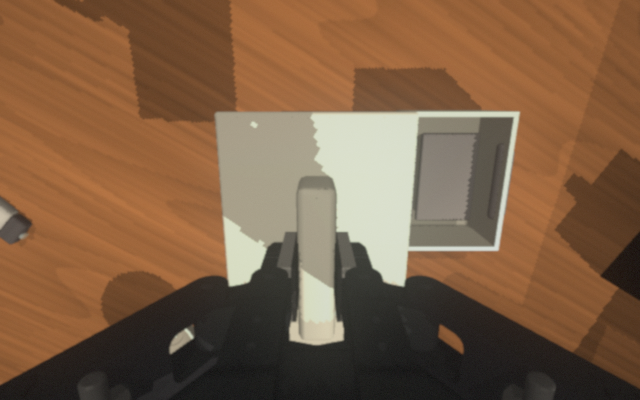

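Lid top-edge corners are at (217,112) and (417,112), so it is centred in the grip. The tub rim's right side runs from (518,112) to (500,250), and the lid hides the rim's left side. I'll fit the outer edges as a check.

```bash
cat > e.py <<'E'
from cell import robot
from h import *
c=robot.get_calibration("wrist"); im=cv2.imread("pics/w4.png"); hsv=cv2.cvtColor(im,cv2.COLOR_BGR2HSV)
m=((hsv[...,1]<70)&(hsv[...,2]>120)).astype(np.uint8)
def tool(uv,z,zt=.1903):
    o,d=ray(c,uv,T=c['mount']); return ((o+d*((zt-z-o[2])/d[:,2])[:,None])[:,:2]*1000)
k=max(cv2.findContours(m,0,1)[0],key=cv2.contourArea)[:,0]
def med(sel,z,ax): q=tool(k[sel],z)[:,ax]; return np.round([np.median(q),q.std(),len(q)],2)
u,v=k.T
print('rim right y',med((u>490)&(v>125)&(v<235),.06,1))
print('rim top x',med((u>430)&(u<505)&(v<125),.06,0)); print('rim bot x',med((u>430)&(u<490)&(v>240),.06,0))
print('lid left y',med((u<235)&(v>125)&(v<235),.1833,1)); print('lid top x',med((v<118)&(u>240)&(u<395),.1833,0))
h=sorted(cv2.findContours(1-m,2,1)[0],key=cv2.contourArea)
k=[a for a in h if cv2.boundingRect(a)[0]==413][0][:,0];u,v=k.T
print('in right y',med((u>480)&(v>130)&(v<225),.06,1),'in top',med((u>430)&(u<495)&(v<125),.06,0),'in bot',med((u>430)&(u<480)&(v>235),.06,0))
for r in(112,180): print('lid right px at row',r,)
row=hsv[150,380:450]; print(row[:,2],row[:,1])
E
python3 e.py
```

```text
rim right y [162.04   0.38 109.  ]
rim top x [60.14  0.36 74.  ]
rim bot x [-60.61   0.27  59.  ]
lid left y [-43.68   0.14 109.  ]
lid top x [ 61.79   0.19 154.  ]
in right y [156.63   0.24  94.  ] in top [53.94  1.43 21.  ] in bot [-51.99   2.47  43.  ]
lid right px at row 112
lid right px at row 180
[224 223 223 223 224 223 223 222 222 223 223 223 223 223 223 223 223 223
 223 223 223 223 222 223 223 223 222 223 222 224 223 221 222 222 218 194
 147 112 101  92  90  96 114 130 135 136 135 135 136 134 135 135 136 135
 133 135 135 135 133 135 135 135 134 134 135 133 134 134 133 133] [22 22 22 22 22 22 21 22 22 22 23 23 22 22 22 21 22 22 21 23 21 22 21 21
 22 21 22 21 21 20 21 22 21 22 26 28 28 32 35 30 34 32 34 31 32 30 32 34
 32 32 30 32 36 34 33 34 32 32 35 32 34 34 32 34 32 35 32 30 33 31]
```

Request:
play_rows --increments '[[[-1, 0.0, 0.1, 0.3, 0, 0, 0], [-1, 0.0, 0.09, 0.3, 0, 0, 0], [-1, 0, 0, 0.3, 0, 0, 0], [-1, 0, 0, 0.1, 0, 0, 0], [-1, 0, 0, 0, 0, 0, 0], [-1, 0, 0, 0, 0, 0, 0], [-1, 0, 0, 0, 0, 0, 0]]]'

```text
t: 7.8
tool_pos: [0.5186, 0.0755, 0.0918]
orientation: [[-0.861, -0.509, 0.003], [-0.509, 0.861, 0.0], [-0.003, -0.001, -1.0]]
force: [0.5, 1.0, -0.9]
grip_width: 0.0143
gripper_force: 59.0
```

```bash
python3 - <<'E'
from cell import robot
import cv2
s=robot.state();print(s['tool_pos'],s['force'])
cv2.imwrite("pics/w5.png",robot.get_image("wrist")[:,:,::-1])
E
```

```text
[0.51862471 0.07545669 0.09179858] [ 0.54218018  1.02212754 -0.92131533]
```

View pics/w5.png

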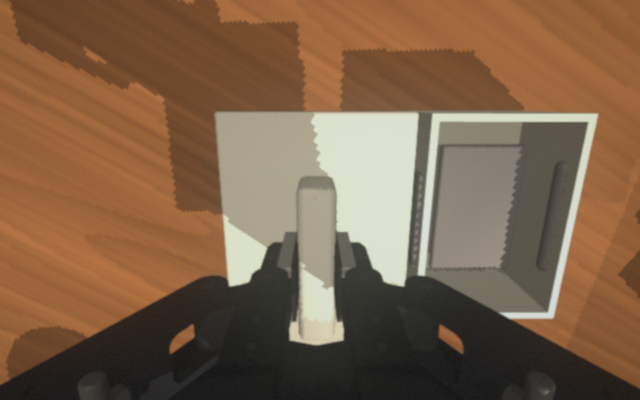

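The whole tub rim is now in view: corners near (433,113), (597,113) and (555,318). The lid plate is at (217–418,112), at nearly the same depth. I'll fit both.

```bash
cat > e2.py <<'E'
from cell import robot
from h import *
c=robot.get_calibration("wrist"); im=cv2.imread("pics/w5.png"); hsv=cv2.cvtColor(im,cv2.COLOR_BGR2HSV)
g=hsv[...,2].astype(float); zt=.0918
def tool(uv,z):
    o,d=ray(c,uv,T=c['mount']); return ((o+d*((zt-z-o[2])/d[:,2])[:,None])[:,:2]*1000)
w=((hsv[...,1]<60)&(hsv[...,2]>165)).astype(np.uint8)
def cross_row(rows,a,b):  # white run start/end per row in cols [a,b)
    r=[]
    for y in rows:
        i=np.flatnonzero(w[y,a:b])+a
        if len(i): r.append((i[0]-.5,i[-1]+.5,y))
    return np.array(r)
def cross_col(cols,a,b):
    r=[]
    for x in cols:
        i=np.flatnonzero(w[a:b,x])+a
        if len(i): r.append((i[0]-.5,i[-1]+.5,x))
    return np.array(r)
def P(n,uv,z,ax):
    q=tool(uv,z); print(n,'med %.2f std %.2f'%(np.median(q[:,ax]),q[:,ax].std()),'slope %.2f deg'%np.degrees(np.polyfit(q[:,1-ax],q[:,ax],1)[0]))
r=cross_row(range(130,250),422,445); P('rimL out y',r[:,[0,2]],.06,1);P('rimL in y',r[:,[1,2]],.06,1)
r=cross_row(range(130,300),550,620); P('rimR in y',r[:,[0,2]],.06,1);P('rimR out y',r[:,[1,2]],.06,1)
r=cross_col(range(445,580),100,135); P('rimT out x',r[:,[2,0]],.06,0);P('rimT in x',r[:,[2,1]],.06,0)
r=cross_col(range(515,550),290,335); P('rimB in x',r[:,[2,0]],.06,0);P('rimB out x',r[:,[2,1]],.06,0)
r=cross_row(range(130,220),395,424); P('lidR y',r[:,[1,2]],zt-.0075,1)
r=cross_col(range(325,405),95,135); P('lidT x',r[:,[2,0]],zt-.0075,0)
w=((hsv[...,1]<60)&(hsv[...,2]>140)).astype(np.uint8)
r=cross_row(range(130,210),205,260); P('lidL y',r[:,[0,2]],zt-.0075,1)
E
python3 e2.py
```

```text
rimL out y med 59.21 std 0.29 slope -0.34 deg
rimL in y med 63.51 std 0.17 slope 0.15 deg
rimR in y med 139.38 std 0.20 slope 0.23 deg
rimR out y med 143.65 std 0.18 slope 0.11 deg
rimT out x med 60.91 std 0.04 slope -0.00 deg
rimT in x med 56.43 std 0.00 slope 0.01 deg
rimB in x med -55.09 std 0.95 slope 2.28 deg
rimB out x med -59.92 std 0.00 slope 0.03 deg
lidR y med 45.19 std 1.97 slope -5.00 deg
lidT x med 62.00 std 0.00 slope 0.01 deg
lidL y med -44.02 std 0.14 slope -0.04 deg
```

Request:
play_rows --increments '[[[-1, 0, 0, -0.15, 0, 0, 0], [-1, 0, 0, -0.15, 0, 0, 0], [-1, 0.003, 0.2, 0, 0, 0, 0], [-1, 0.003, 0.3, 0, 0, 0, 0], [-1, 0, 0.3, 0, 0, 0, 0], [-1, 0, 0.2, 0, 0, 0, 0], [-1, 0, 0, 0, 0, 0, 0], [-1, 0, 0, 0, 0, 0, 0], [-1, 0, 0, 0, 0, 0, 0], [-1, 0, 0, 0, 0, 0, 0]]]'

```text
t: 8.85
tool_pos: [0.4664, 0.1606, 0.1206]
orientation: [[-0.861, -0.509, 0.001], [-0.509, 0.861, -0.0], [-0.001, -0.001, -1.0]]
force: [-0.6, 0.1, -0.4]
grip_width: 0.015
gripper_force: 59.1
```

```bash
cat > d.py <<'E'
from cell import robot
import numpy as np
s=robot.state(); R=np.array(s['orientation']); d=R.T@(np.array([.4662,.1611,s['tool_pos'][2]])-s['tool_pos'])
print(s['t'],np.round(s['tool_pos'],4),'to go tool mm',(d*1000).round(2),'ang',np.degrees(np.arctan2(R[1,0],R[0,0])).round(2),R[:,2].round(4),np.round(s['force'],2),np.round(s['torque'],2),s['grip_width'])
E
python3 d.py
```

```text
8.85 [0.4664 0.1606 0.1206] to go tool mm [-0.09  0.57 -0.  ] ang -149.42 [ 0.001 -0.    -1.   ] [-0.64  0.13 -0.36] [ 0. -0. -0.] 0.01504494984055013
```

Request:
play_rows --increments '[[[-1, 0, 0.005, 0.1, 0, 0, 0], [-1, 0, 0, 0.1, 0, 0, 0], [-1, 0, 0, 0.08, 0, 0, 0], [-1, 0, 0, 0.06, 0, 0, 0], [-1, 0, 0, 0, 0, 0, 0], [-1, 0, 0, 0, 0, 0, 0]]]'

```text
t: 9.45
tool_pos: [0.4652, 0.1616, 0.086]
orientation: [[-0.86, -0.51, -0.001], [-0.51, 0.86, -0.0], [0.001, 0.0, -1.0]]
force: [0.6, 0.1, -1.7]
grip_width: 0.0145
gripper_force: 59.1
```

```bash
python3 d.py
```

```text
9.45 [0.4652 0.1616 0.086 ] to go tool mm [-0.59 -0.91 -0.  ] ang -149.36 [-7.e-04 -2.e-04 -1.e+00] [ 0.6   0.07 -1.72] [ 0.    0.07 -0.06] 0.01453391284895217
```

Request:
play_rows --increments '[[[-1, 0, 0, 0.03, 0, 0, 0], [-1, 0, 0, 0.03, 0, 0, 0], [-1, 0, 0, 0, 0, 0, 0], [-1, 0, 0, 0, 0, 0, 0]]]'

```text
t: 9.85
tool_pos: [0.4662, 0.1616, 0.081]
orientation: [[-0.86, -0.51, 0.002], [-0.51, 0.86, -0.0], [-0.002, -0.001, -1.0]]
force: [0.8, -1.7, 4.1]
grip_width: 0.015
gripper_force: 59.7
```

```bash
python3 d.py
```

```text
9.85 [0.4662 0.1616 0.081 ] to go tool mm [ 0.23 -0.4   0.  ] ang -149.35 [ 0.002 -0.    -1.   ] [ 0.83 -1.67  4.06] [-0.31 -0.06 -0.03] 0.01503089543018093
```

Request:
play_rows --increments '[[[-1, 0, 0, 0.02, 0, 0, 0], [-1, 0, 0, 0.02, 0, 0, 0], [-1, 0, 0, 0, 0, 0, 0]]]'

```text
t: 10.15
tool_pos: [0.4665, 0.1619, 0.0771]
orientation: [[-0.86, -0.51, 0.003], [-0.51, 0.86, 0.001], [-0.003, -0.001, -1.0]]
force: [0.8, 0.1, 4.2]
grip_width: 0.015
gripper_force: 59.9
```

```bash
python3 d.py
```

```text
10.15 [0.4665 0.1619 0.0771] to go tool mm [ 0.67 -0.56 -0.  ] ang -149.37 [ 2.7e-03  8.0e-04 -1.0e+00] [0.77 0.1  4.19] [-0.07 -0.18 -0.08] 0.015014184357139318
```

Contact begins at the clip height as expected, with little side force. I'll press on.

Request:
play_rows --increments '[[[-1, 0, 0, 0.02, 0, 0, 0], [-1, 0, 0, 0.02, 0, 0, 0], [-1, 0, 0, 0.02, 0, 0, 0], [-1, 0, 0, 0.01, 0, 0, 0], [-1, 0, 0, 0, 0, 0, 0], [-1, 0, 0, 0, 0, 0, 0]]]'

```text
t: 10.75
tool_pos: [0.4657, 0.1617, 0.0712]
orientation: [[-0.86, -0.51, 0.002], [-0.51, 0.86, 0.0], [-0.002, -0.001, -1.0]]
force: [-3.0, -2.0, 19.3]
grip_width: 0.0148
gripper_force: 61.9
```

```bash
python3 d.py
```

```text
10.75 [0.4657 0.1617 0.0712] to go tool mm [-0.11 -0.77  0.  ] ang -149.35 [ 1.6e-03  3.0e-04 -1.0e+00] [-2.98 -1.97 19.28] [-0.28  0.46 -0.08] 0.014764389718572983
```

The TCP is at 71 mm, which is the seated height, with a firm stop at 19 N. A little more push, then release and retreat straight up.

Request:
play_rows --increments '[[[-1, 0, 0, 0.01, 0, 0, 0], [-1, 0, 0, 0, 0, 0, 0], [-1, 0, 0, 0, 0, 0, 0]]]'

```text
t: 11.05
tool_pos: [0.4657, 0.1617, 0.0711]
orientation: [[-0.86, -0.51, 0.002], [-0.51, 0.86, 0.0], [-0.002, -0.001, -1.0]]
force: [-4.4, -3.3, 28.6]
grip_width: 0.0146
gripper_force: 63.2
```

Request:
play_rows --increments '[[[-1, 0, 0, -0.02, 0, 0, 0], [-0.3, 0, 0, 0, 0, 0, 0], [-0.3, 0, 0, 0, 0, 0, 0], [-0.3, 0, 0, 0, 0, 0, 0], [-0.3, 0, 0, 0, 0, 0, 0]]]'

```text
t: 11.55
tool_pos: [0.4649, 0.1616, 0.0698]
orientation: [[-0.86, -0.51, -0.001], [-0.51, 0.86, -0.0], [0.001, 0.0, -1.0]]
force: [0.3, 0.5, 0.3]
grip_width: 0.0298
gripper_force: 0.0
```

Request:
play_rows --increments '[[[-0.3, 0, 0, -0.1, 0, 0, 0], [-0.3, 0, 0, -0.2, 0, 0, 0], [-0.3, 0, 0, -0.3, 0, 0, 0], [-0.3, 0, 0, -0.3, 0, 0, 0], [-0.3, 0.2, 0, -0.3, 0, 0, 0], [-0.3, 0.3, 0, 0, 0, 0, 0], [-0.3, 0, 0, 0, 0, 0, 0], [-0.3, 0, 0, 0, 0, 0, 0], [-0.3, 0, 0, 0, 0, 0, 0]]]'

```text
t: 12.45
tool_pos: [0.4231, 0.1364, 0.1906]
orientation: [[-0.86, -0.51, 0.001], [-0.51, 0.86, 0.0], [-0.001, -0.0, -1.0]]
force: [0.1, 0.7, 0.4]
grip_width: 0.0303
gripper_force: 0.0
```

```bash
python3 -c "
from cell import robot
from h import *
look(robot,'w6',[.064,.067,.072])
im=robot.get_image('scene')[:,:,::-1]
w=cv2.imread('pics/w6.png')
a=cv2.resize(im[150:250,300:460],(640,400),interpolation=2)
cv2.imwrite('pics/fin.png',cv2.resize(np.vstack([a,w]),(480,600)))"; python3 d.py
```

```text
(262, 161, 109, 143) [array([462.6, 160.3, 131.8,  90.3,  30.7]), array([461.5, 159.6, 130.3,  89.3,  30.7]), array([459.7, 158.6, 127.8,  87.7,  30.7])]
(4, 352, 45, 29) [array([722.5, -18.5,  58.6,  13.2, -27.7]), array([718.5, -17.2,  58. ,  13.1, -27.7]), array([711.9, -14.9,  56.9,  12.8, -27.7])]
(259, 267, 11, 12) [array([515.4, 138.5,  12.8,   6.5,  59.8]), array([513.7, 138.1,  12.6,   6.4,  59.8]), array([510.9, 137.4,  12.4,   6.3,  59.8])]
12.45 [0.4231 0.1364 0.1906] xang -149.36339293119994 [ 1.1e-03  4.0e-04 -1.0e+00] [0.06 0.66 0.37]
12.55 [0.4231 0.1364 0.1902] to go tool mm [-4.966e+01 -7.700e-01  1.000e-02] ang -149.35 [ 1.e-04  1.e-04 -1.e+00] [-0.49  0.63 -0.21] [ 0.03  0.01 -0.04] 0.02976933714655422
```

View pics/fin.png

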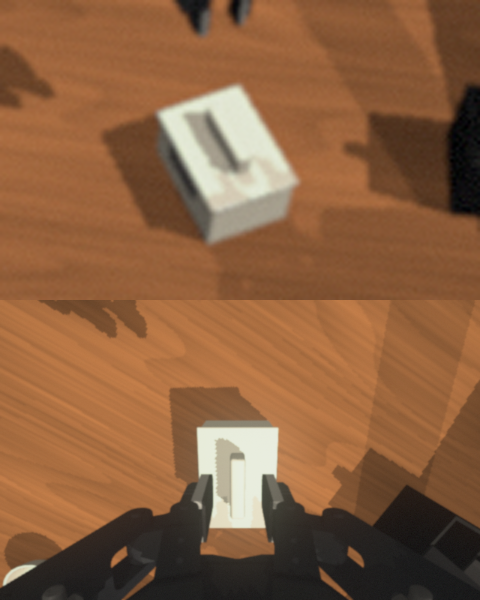

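Both views show the lid flat on the upright tub. Its plate measures 90 mm wide when projected at 64 mm, the home height, and the gripper is clear. Handing in.

```bash
python3 -c "
from cell import robot
print(robot.finish_job())"
```

```text
the job is handed in; nothing more can be done
None
```

I picked up the white lid by its grip, pressed it home on the tub to a firm stop (up to about 29 N), and handed the job in at about 12.6 s. The final pictures show it flat on the rim, the tub upright and the gripper clear; I saw no contact with anything else, though I didn't re-check the other items' positions, and the hand-in returned no verdict.

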